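# Shut and lock the heavy cover of a wall enclosure

## Robot

A 7-joint arm with a two-finger parallel gripper is mounted at the origin on the work surface. World frame = base frame: x ahead of the robot, y to its left, z up, the work surface at z = 0. Lengths are in m, angles in rad, forces in N, time in s.
With the tool pointing down it reaches from about 0.425 to 0.925 m from the base axis. Payload 6.8 kg.
Tool frame: the origin (TCP) lies midway between the tips of the shut fingers; the grasp point (between the pads) lies 19 mm behind it; z points along the fingers, y is the direction in which the jaws open and shut (so a half turn about z gives the same grasp; the last joint's range is limited). The gripper opens to 85 mm and grips with 20 to 120 N. Pads are 22 mm wide; open, the fingers measure 114 mm over their backs; the gripper's body (76 mm by 85 mm) begins 54 mm behind the grasp point. The pads swing forward as they close: fully open they stand 13 mm farther back than shut.
Start: joints at [-1.289, 0.477, 0.022, 1.555, -0.011, 1.109, -0.083], TCP at [0.257, 0.624, 0.231] pointing down, gripper open.
Joint ranges: [-2.96, 2.96], [-0.34, 2.1], [-1.41, 1.46], [0.24, 2.44], [-1.37, 4.51], [0.17, 1.92], [-2.96, 2.96]. Speed limits (rad/s): [2.39, 2.39, 3.14, 3.14, 3.14, 3.14, 3.14].

## Interface

Orientations are given as a unit quaternion [w, x, y, z].
In Python, from station import bot gives the robot as it stands. The module is installed in compiled form; this text tells all that it offers.
- The arm moves only by the tool play_rows, never from a script. Its argument "motion" is a list of rows, each a list of 2 entries, a list of its own where there are three numbers: the shift along the tool's x, y, z as a fraction of full scale, then the turn, a rotation vector about the tool's x, y, z as a fraction of full scale. In form: [[[tx, ty, tz], [rx, ry, rz]], ...]. A call has 1 to 8 rows; each row is the pose to reach, as a shift and turn from the pose measured when the call began, along the tool's axes at that moment, turning the shorter way round; what a row does not reach only later rows make up. Full scale, the value 1, is 400 mm for a shift and 360 degrees for a turn. A row lasts 1/10 s, in which the tool goes at most 50 mm and 8.59 degrees, less where a joint would pass 70% of its speed; a pose out of reach is approached as far as the arm can. A call with a number of a shift or a turn outside -1 to 1 is refused whole. A call with a gripper value outside its range is refused whole. "fingers" is the finger opening in mm, from 0 to 85.4, set as the call begins (left out, the last holds). The fingers move at their own pace and stop on an object; "grip_force" is the grip in N (left out, the last holds). Time passes only in rows, so rows that repeat a pose let the fingers close. It gives the time, the measured TCP pose, the force and the opening at its end, in the units of the state.
- bot.get_obs(): the state, without advancing time (a new reading comes with each control period).
- bot.read_camera(name): name is "side" or "top" or "wrist"; returns a dict with "pixels" (384x512x3 uint8, red, green, blue), "range_z" (384x512 float32, m along the optical axis (not along the pixel's ray), 0 where there is no reading), "fovy" (degrees; the focal length in pixels is half the picture's height over the tangent of half this angle, whatever the lens; pixels are square), "cx", "cy" (the principal point, pixels), "k1" (the pictures are not rectified: a ray, as slopes to the right and down, at radius r is drawn at 1 + k1 r^2 times it, then the intrinsics apply), "pose" (4x4, takes a point from camera to world coordinates). Camera axes: x right, y down, z forward; pixel columns grow to the right and rows downward; lengths in m; the calibration is good to about 2 mm. A picture is of the moment at which its call begins.
- bot.hand_in(): hands the job in, once; it reports no verdict.
The state is a dict: "t": time; "q": joint angles; "joint_vel": joint speeds; "joint_torque": joint torques, N m; "eef_pos": TCP position; "tool_rot": TCP orientation; "contact_force": force on the tool from outside, world axes, zero at the start; "torque": the same for the moment, N m; "gripper_width": opening from 0.0 (shut) to 1.0 (fully open).
Only numpy, scipy, OpenCV 4.12 (cv2) and the standard library are available. Lean on these libraries where they do the work, as an engineer would, in place of code of your own. Each camera call takes 0.05 s, during which the arm holds its last target.

## Task

Shut the open cover of the grey steel enclosure: push it down gently, without letting it slam, until it lies on its rubber seal. Then press the cover down against the springy seal until you feel it come firm on its steel stops, no harder than that takes, and, while it is held there, turn the black wing lock a quarter turn clockwise to its stop, without forcing it, so that the cover stays locked down when you let go. Leave the screwdriver, the tester and the circuit module where they lie.

Things in the scene. Friction and masses are not known exactly. Their poses are not given: they have to be found in the camera images.
- enclosure: Light grey steel wall enclosure lying on its back on the bench, open side up, fixed. Outside 260 mm (its x) by 240 mm (its y), rim 95 mm above the bench. Origin: centre of its underside, on the bench; z up. Hinges along its +y side; the -y side is the lock side. Inside that rim a keeper (flange with two steel stops) meets the cover; it was clamped anywhere within 4.5 mm up or down.
- seal: Black rubber seal on the rim, its top 109.5 mm above the bench, springs back; origin mid-rim, 98 mm up while free. The cover meets it at 0.037 rad and after a light push rests on it at 0.02 to 0.037 rad. Down to the steel stops takes 8 to 20 N straight down at the wing lock, depending on their height (1.3 N per mm, then rigid: a sharp rise). 21 to 24 N is enough for any; over 30 N is too much.
- cover (a joint): Angle of the grey steel cover in rad: 0 = level, grows as it opens, at most 1.45. Home on its steel stops it reads between -0.021 and 0.014, depending on how they are set. About 1.5 kg (10 % more or less), 250 mm from hinge to lock-side edge, 268 mm wide, panel 4 mm thick; an 18 mm skirt turned down on the lock side and both ends.
- cover_hinge (a point): Middle of the hinge axis, +y side of the enclosure, 98 mm above the bench, along the enclosure's x. Sprung friction hinges only just hold the cover at any angle it is left: 1 to 5 N near the edge closes it, and pushed fast it runs on and slams. Site axes turn with the cover: x along the hinge, -y along the cover to its lock-side edge, z out of the outer face.
- cover_push (a point): A point on the bare outer face of the cover, 195 mm from the hinge axis, 65 mm from the middle towards the enclosure's -x end: a free place to push. The outer face lies 7 mm out (along its z) from the hinge axis. Axes as cover_hinge.
- wing_lock (a joint): Angle of the wing lock in rad: 0 to 0.25 = unlocked, wing along the enclosure's x; turns clockwise seen from above to the stop at 1.5 = locked. The tongue below passes under the keeper's flange only with the cover pressed to within 1.3 mm of its stops; higher, it meets the flange's edge at about 0.45 rad. Else it turns freely (0.1 N m) and stays. Locked, it holds the cover 1.3 mm off its stops.
- wing_grip (a point): Grip point on the lock's axis, 20 mm above the cover's outer face, mid-width, 195 mm from the hinge axis. The black wing is 44 mm long (point x, red mark at +x), 11 mm thick (point y), its top 31 mm above the outer face; below it a black disc 44 mm across and 5 mm high turns with it, on which fingertips can press.
- cover_edge (a point): Middle of the cover's lock-side edge at the outer face, 246 mm from the hinge axis. Axes as cover_hinge.
- screwdriver: Green screwdriver, about 200 mm long, lying on the bench on the lock side of the enclosure; leave alone. Origin under its middle.
- tester: Dark handheld tester 125 by 62 by 30 mm, lying on the bench on the lock side of the enclosure; leave alone. Origin at the centre of its underside.
- module: Green plug-in circuit module 165 by 128 mm with an aluminium front plate, 30 mm high, lying on the bench on the hinge side; leave alone. Origin at the centre of its underside.

How it is judged:
On the way, in this order (a step that is already met when the one before it is completed fails the run):
1. the cover has been brought down onto the seal, with the wing lock still unlocked (value of joint cover below 0.05 rad and value of joint wing_lock below 0.42 rad), for 0.2 s.
2. the wing lock is turned to locked with the cover held down on the seal (value of joint wing_lock above 1.25 rad and value of joint cover below 0.026 rad), for 0.2 s.
At the end, for the whole second after the job is handed in: The cover is down (joint below 0.026 rad) and at rest, held by the wing lock turned past 1.25 rad, with the robot clear; the screwdriver, tester and module are within 30 mm of where they lay (all of step 2 and velocity of joint cover between -0.05 and 0.05 rad/s and distance of each of screwdriver, tester, module from where it was at the start of the episode below 0.03 m); the robot touches nothing.
It fails at once if the cover slams: it closes faster than 0.5 rad/s (12 cm/s at its edge) in its last 0.15 rad (value of joint cover below 0.15 rad and velocity of joint cover below -0.5 rad/s).
It fails at once if the cover is pushed with more than 30 N while it is being lowered (above 0.06 rad) (value of joint cover above 0.06 rad and contact force between any of the fingers, the arm and cover above 30 N).
It fails at once if the cover is pressed too hard, or its lock forced: cover and lock together bear on the enclosure (seal, stops and flange) with more than 35 N (contact force between cover and enclosure above 35 N).
It fails at once if a bystander (screwdriver, tester or module) is moved by more than 30 mm (distance of any of screwdriver, tester, module from where it was at the start of the episode above 0.03 m).
It also fails if it takes over 72 s, if anything falls off the work surface, if the arm or the gripper's body presses on something with over 40 N, if the wrist force passes 120 N, or if a joint passes its speed limit or range.

## Working session

There is one attempt and no reset: what is moved stays moved. The work goes in short steps, Python scripts to look and compute and a tool call to move; the robot and the scene stay as the last step left them, time stands still between calls to the robot, and variables do not carry over. Pictures are saved under pics/ and viewed, and the job is handed in when it is done.

Besides the shell and the picture viewer there is one more tool, called after ">>>" as name(argument=value, ...) on one line, values as JSON. play_rows: Moves the arm, as the interface text tells. Shift numbers are shares of 400 mm and turn numbers shares of 360 degrees, none past 1 either way. Its arguments: {"type":"object","properties":{"motion":{"type":"array"},"fingers":{"type":"number"},"grip_force":{"type":"number"}},"required":["motion"]}

```bash
mkdir -p pics; ls; python3 - <<'E'
from station import bot
import cv2,numpy as np
print(bot.get_obs())
for n in ["side","top","wrist"]:
    d=bot.read_camera(n); cv2.imwrite(f"pics/{n}0.png",d["pixels"][:,:,::-1]); np.savez(f"pics/{n}0.npz",**d)
    print(n,d["fovy"],d["cx"],d["cy"],d["k1"],np.round(d["pose"],3).tolist())
E
```

```text
pics
{'t': 0.0, 'q': array([-1.2890855 ,  0.47777294,  0.02234068,  1.55645373, -0.01153885,
        1.10925333, -0.08309046]), 'joint_vel': array([-0.00019988,  0.00096934,  0.00023582, -0.00036156, -0.00058706,
        0.00179117,  0.00037062]), 'joint_torque': array([-1.27893032e-03, -5.96455586e+01,  1.60751291e+00, -2.81197983e+01,
        1.23906977e-02,  9.46240383e-03,  1.61713587e-05]), 'eef_pos': array([0.25629203, 0.62382607, 0.23034295]), 'tool_rot': array([-1.23360329e-04,  1.93667316e-01,  9.81066866e-01, -8.71223263e-04]), 'contact_force': array([ 0.11921528, -0.69735106, -0.77277545]), 'torque': array([ 0.01291424,  0.03257599, -0.02830729]), 'gripper_width': 1.0023011646439075}
side 54.59024267659801 252.97568065910482 191.07560914815548 -0.09416266685933294 [[0.761, -0.335, 0.556, -0.127], [-0.649, -0.373, 0.663, -0.791], [-0.015, -0.865, -0.501, 0.723], [0.0, 0.0, 0.0, 1.0]]
top 43.37840740916657 255.90219771329018 186.44067285290004 -0.13673749809196753 [[-0.023, -0.992, 0.127, 0.377], [-1.0, 0.024, 0.006, -0.008], [-0.009, -0.127, -0.992, 1.38], [0.0, 0.0, 0.0, 1.0]]
wrist 63.175284162313226 256.1801282377706 189.14554714607237 -0.029284913828982517 [[0.379, 0.882, 0.279, 0.185], [0.925, -0.361, -0.116, 0.653], [-0.002, 0.302, -0.953, 0.373], [0.0, 0.0, 0.0, 1.0]]
```

View pics/side0.png

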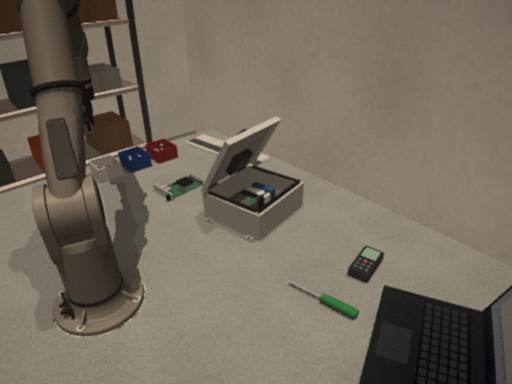

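View pics/top0.png

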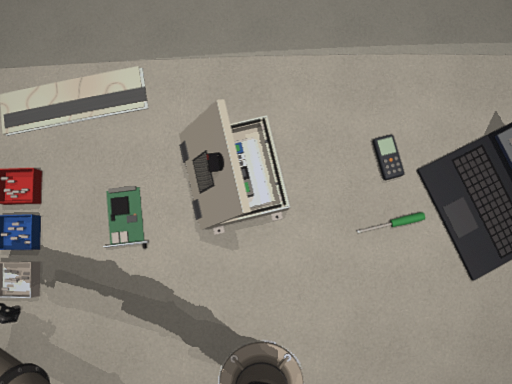

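View pics/wrist0.png

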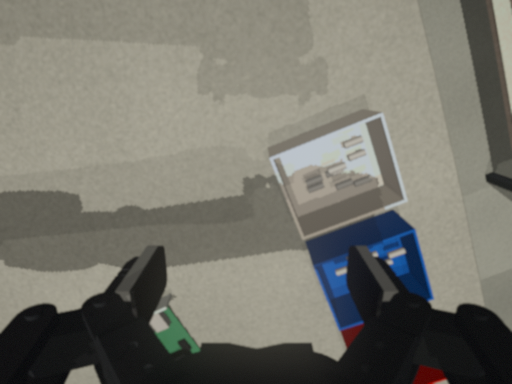

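The enclosure is mid-picture (top view about (240,165)). Its cover stands open with the hinge to the left (+y), and the black lock is at about (213,161). The screwdriver and tester lie to the right, the module to the left. Next I fit the geometry.

```bash
cat > h.py <<'E'
import numpy as np,cv2
def cloud(d):
    h,w=d["range_z"].shape
    f=h/2/np.tan(np.radians(float(d["fovy"]))/2)
    K=np.array([[f,0,float(d["cx"])],[0,f,float(d["cy"])],[0,0,1]])
    u,v=np.meshgrid(np.arange(w),np.arange(h))
    p=cv2.undistortPoints(np.stack([u,v],-1).reshape(-1,1,2).astype(float),K,np.array([float(d["k1"]),0,0,0])).reshape(h,w,2)
    z=d["range_z"]
    P=np.dstack([p[...,0]*z,p[...,1]*z,z])@d["pose"][:3,:3].T+d["pose"][:3,3]
    P[z==0]=np.nan
    return P
E
python3 - <<'E'
from h import *
d=dict(np.load("pics/top0.npz")); P=cloud(d)
px=d["pixels"]
# outer face
m=np.zeros(px.shape[:2],bool); m[100:235,178:250]=1
for name,uv in dict(lock=(213,161),hingeTop=(183,150),hingeBot=(196,208),faceA=(222,120),faceB=(236,205),edgetop=(226,102),edgebot=(250,210),rimTR=(267,119),rimBR=(285,207),facelow=(205,190),tester=(388,157),sdh=(405,220),sdtip=(358,232),mod=(125,215)).items():
    print(name,np.round(P[uv[1],uv[0]],3))
im=cv2.resize(px[90:245,165:300],None,fx=5,fy=3.8,interpolation=cv2.INTER_CUBIC)
im=cv2.resize(px[90:245,165:300],None,fx=3.8,fy=3.8,interpolation=cv2.INTER_CUBIC)
cv2.imwrite("pics/topz.png",im[:,:,::-1])
d=dict(np.load("pics/side0.npz"))
cv2.imwrite("pics/sidez.png",cv2.resize(d["pixels"][110:245,195:310],None,fx=4.3,fy=4.3,interpolation=cv2.INTER_CUBIC)[:,:,::-1])
E
```

```text
lock [0.579 0.096 0.284]
hingeTop [0.643 0.194 0.11 ]
hingeBot [0.486 0.159 0.113]
faceA [0.668 0.072 0.312]
faceB [0.474 0.044 0.3  ]
edgetop [ 0.808  0.083 -0.001]
edgebot [0.486 0.019 0.005]
rimTR [ 0.727 -0.035  0.096]
rimBR [ 0.484 -0.077  0.093]
facelow [0.525 0.127 0.178]
tester [nan nan nan]
sdh [ 0.444 -0.422  0.02 ]
sdtip [ 0.415 -0.286  0.015]
mod [ 0.48   0.382 -0.001]
```

View pics/topz.png

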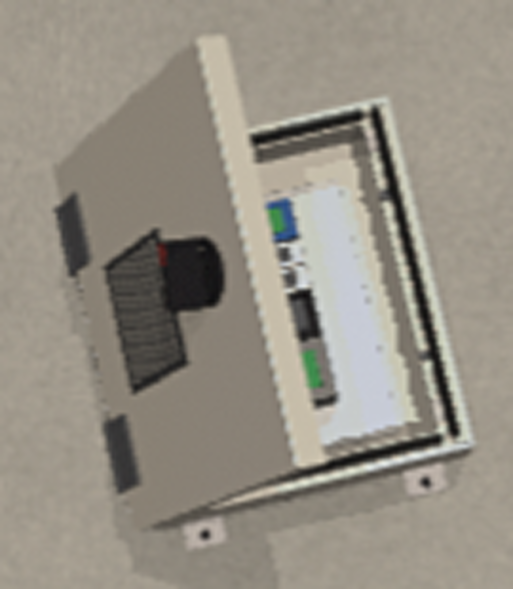

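View pics/sidez.png

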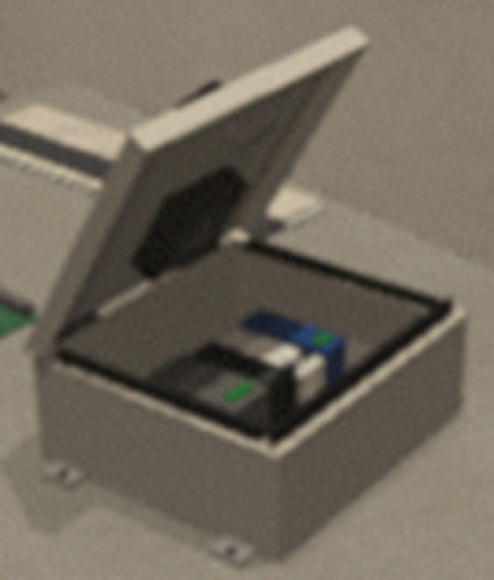

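The top crop shows the outer cover face with the wing lock at about (195,275) in the zoom and its red mark on the upper (+x) side. The side view shows the skirt and the open interior. Now the plane fit.

```bash
cat > fit.py <<'E'
from h import *
d=dict(np.load("pics/top0.npz")); P=cloud(d)
poly=np.array([[186,137],[217,107],[239,205],[203,222]])
m=np.zeros((384,512),np.uint8); cv2.fillPoly(m,[poly],1)
cv2.circle(m,(214,162),14,0,-1); cv2.fillPoly(m,[np.array([[190,158],[207,148],[216,188],[199,196]])],0)
Q=P[m>0]; Q=Q[~np.isnan(Q[:,0])]
for _ in range(5):
    c=Q.mean(0); n=np.linalg.svd(Q-c)[2][2]; n*=np.sign(n[2]); r=(Q-c)@n
    Q=Q[abs(r)<0.006]
print("plane",n,c,len(Q),r.std(),"theta",np.arccos(n[2]))
# horizontal: hinge y dir = -(n horizontal)?? n=( ,+y side) -> enclosure +y
ey=np.r_[n[:2],0]/np.linalg.norm(n[:2]); ex=np.array([ey[1],-ey[0],0])
print("ey",ey,"ex",ex,"yaw",np.arctan2(ex[1],ex[0]))
# rim top points
Z=P[...,2]; rim=(Z>0.085)&(Z<0.115); rim[:, :225]=0; rim[:,300:]=0; rim[:90]=0; rim[235:]=0
R=P[rim]
for a,nm in ((ex,"x"),(ey,"y")):
    s=R@a; print(nm,np.percentile(s,[0.5,2,50,98,99.5]))
# yaw from lock-side rim: minAreaRect
print(cv2.minAreaRect(R[:,:2].astype(np.float32)))
# hinge axis : point at z=.098, 7mm in from face
th=np.arccos(n[2]); 
# point on axis p: (p-c).n=-0.007, z=.098
s=( -0.007 + c@n - n[2]*0.098)/np.hypot(n[0],n[1]); print("hinge y coord along ey",s)
# cover extents along ex
F=P[90:240,170:260].reshape(-1,3); F=F[~np.isnan(F[:,0])]; F=F[abs((F-c)@n)<0.005]; F=F[F[:,2]>0.12]
print("cover x",np.percentile(F@ex,[0.1,0.5,1,50,99,99.5,99.9])); 
down=np.cross(n,ex); dn=down if down[2]<0 else -down
print("along", np.percentile(F@dn,[0,1,99,100]))
L=P[145:180,198:225].reshape(-1,3); L=L[~np.isnan(L[:,0])]; h=(L-c)@n; T=L[h>0.026]
print("lock top",len(T),h.max(),T.mean(0),"x",T.mean(0)@ex,"ext",(T@ex).min(),(T@ex).max())
E
python3 fit.py
```

```text
plane [-0.1721972   0.84613819  0.50437911] [0.57189137 0.10102856 0.2348121 ] 2438 0.0011323130875177162 theta 1.0421335692486289
ey [-0.1994218   0.97991374  0.        ] ex [0.97991374 0.1994218  0.        ] yaw 0.20076783487016772
x [0.45598092 0.45672116 0.56798332 0.71540812 0.71731216]
y [-0.18121092 -0.18013117 -0.162859   -0.03730713 -0.01583684]
((0.5935428738594055, 0.025807097554206848), (0.2614336907863617, 0.17573028802871704), 12.080982208251953)
hinge y coord along ey 0.05675992879271023
cover x [0.4510522  0.45202845 0.45325305 0.57638664 0.71684883 0.71842662
 0.71957905]
along [-0.30529046 -0.30209988 -0.07962042 -0.07466969]
lock top 68 0.0333675336607252 [0.57514034 0.10595778 0.28647113] x 0.58471821960417 ext 0.5648812432887181 0.6061775018591303
```

```bash
cat > g.py <<'E'
import numpy as np
from scipy.spatial.transform import Rotation as R
from station import bot
YAW=0.203; ex=np.array([np.cos(YAW),np.sin(YAW),0]); ey=np.array([-np.sin(YAW),np.cos(YAW),0]); ez=np.array([0,0,1.])
X0=0.585; HY=0.0568; HZ=0.098
RT=np.column_stack([-ex,ey,-ez])   # tool down, jaws along ey
def W(x,y,z): return ex*x+ey*y+ez*z
def face(s,th,h=0.007): return HY-s*np.cos(th)+h*np.sin(th), HZ+s*np.sin(th)+h*np.cos(th)
def st():
    o=bot.get_obs(); q=o["tool_rot"]; r=R.from_quat(q,scalar_first=True)
    p=o["eef_pos"]
    print("t%.2f"%o["t"],"p",np.round(p,4),"enc x%.4f y%.4f z%.4f"%(p@ex-X0,p@ey-HY,p[2]),"F",np.round(o["contact_force"],1),"T",np.round(o["torque"],2),"w%.2f"%o["gripper_width"],"q",np.round(o["q"],2))
    return o,p,r
def rows(targets,Rt=None,o=None):
    o,p,r=st()
    rr=RT if Rt is None else Rt
    rv=(r.inv()*R.from_matrix(rr)).as_rotvec()/(2*np.pi)
    for t in targets: print(np.round(r.inv().apply(np.asarray(t)-p)/0.4,4).tolist(), np.round(rv,4).tolist())
E
python3 - <<'E'
from g import *
yy,zz=face(0.215,1.042); print(yy,zz)
rows([W(.52,.35,.36),W(.52,.2,.38),W(.52,0.02,.38),W(.52,yy+.05,zz+.04)])
E
```

```text
-0.045622399463992415 0.2871656736515332
t0.15 p [0.2563 0.624  0.2306] enc x-0.2081 y0.5027 z0.2306 F [-0.1 -0.1 -0.2] T [ 0.03 -0.03 -0.03] w1.00 q [-1.29  0.48  0.02  1.56 -0.01  1.11 -0.08]
[-0.5894, -0.2349, -0.3232] [-0.0002, -0.0001, -0.0943]
[-0.7989, -0.546, -0.3728] [-0.0002, -0.0001, -0.0943]
[-1.0503, -0.9192, -0.3722] [-0.0002, -0.0001, -0.0943]
[-1.0721, -0.9514, -0.2401] [-0.0002, -0.0001, -0.0943]
```

>>> play_rows(motion=[[[-0.05, -0.02, -0.1], [0, 0, -0.012]], [[-0.1, -0.04, -0.2], [0, 0, -0.024]], [[-0.18, -0.08, -0.28], [0, 0, -0.036]], [[-0.28, -0.12, -0.32], [0, 0, -0.05]], [[-0.38, -0.16, -0.35], [0, 0, -0.06]], [[-0.48, -0.2, -0.36], [0, 0, -0.075]], [[-0.57, -0.24, -0.37], [0, 0, -0.09]], [[-0.62, -0.3, -0.37], [0, 0, -0.0943]]], fingers=0, grip_force=20)

```text
t: 0.95
eef_pos: [0.4432, 0.4166, 0.3788]
tool_rot: [0.0, -0.101, 0.995, -0.001]
contact_force: [0.3, 0.0, -0.1]
gripper_width: 0.0
```

```bash
python3 - <<'E'
from g import *
yy,zz=face(0.215,1.042); print(yy,zz)
rows([W(.52,.2,.38),W(.52,yy+.05,zz+.06),W(.52,yy+.04,zz+.025)])
E
```

```text
-0.045622399463992415 0.2871656736515332
t0.95 p [0.4432 0.4166 0.3788] enc x-0.0669 y0.2619 z0.3788 F [ 0.3  0.  -0.1] T [ 0.   -0.02 -0.06] w0.00 q [-0.88  0.27  0.03  1.52 -0.01  1.35  0.92]
[-0.0051, -0.2966, -0.0025] [-0.0003, 0.0001, -0.0001]
[-0.0054, -0.7855, 0.0805] [-0.0003, 0.0001, -0.0001]
[-0.0054, -0.8104, 0.168] [-0.0003, 0.0001, -0.0001]
```

>>> play_rows(motion=[[[0, -0.1, 0], [0, 0, 0]], [[0, -0.22, 0], [0, 0, 0]], [[0, -0.34, 0], [0, 0, 0]], [[0, -0.46, 0], [0, 0, 0]], [[0, -0.57, 0.01], [0, 0, 0]], [[-0.005, -0.68, 0.04], [0, 0, 0]], [[-0.005, -0.77, 0.07], [0, 0, 0]], [[-0.005, -0.785, 0.08], [0, 0, 0]]])

```text
t: 1.75
eef_pos: [0.5083, 0.1035, 0.3463]
tool_rot: [-0.0, -0.097, 0.995, -0.002]
contact_force: [0.4, -0.3, 0.6]
gripper_width: -0.0
```

```bash
python3 - <<'E'
from g import *
import cv2
d=bot.read_camera("side"); cv2.imwrite("pics/side1.png",cv2.resize(d["pixels"][60:245,150:340],None,fx=3,fy=3)[:,:,::-1])
yy,zz=face(0.21,1.042); print(yy,zz)
rows([W(.52,yy+.014,zz+.01)])
E
```

```text
-0.04309992727655248 0.2828485989401584
t1.80 p [0.5081 0.1052 0.346 ] enc x-0.0662 y-0.0562 z0.3460 F [-0.6 -1.1  0.4] T [-0.06 -0.01 -0.01] w0.00 q [-0.52  0.12  0.22  1.78 -0.02  1.24  1.47]
[-0.0036, -0.0738, 0.1332] [-0.0005, -0.0003, -0.0011]
```

View pics/side1.png

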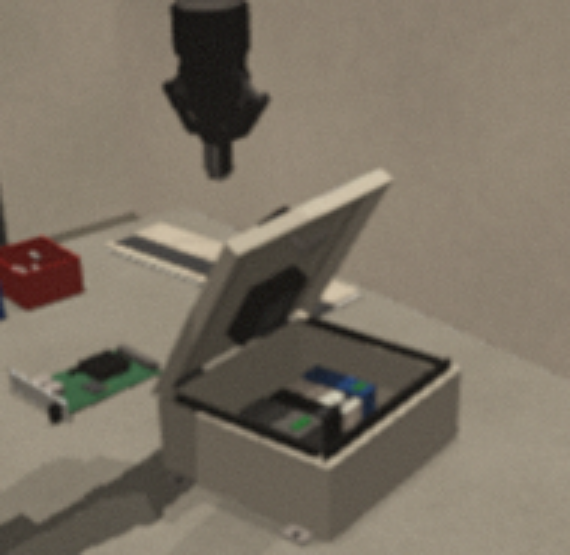

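The picture shows the shut fingers above and behind the cover's outer face, near (218,178), clear of the lock. I'll approach contact and follow the arc.

```bash
cat >> g.py <<'E'
def arc(ths,s=0.205,off=0.007,x=.52):
    T=[]
    for th in ths:
        y,z=face(s,th); T.append(W(x,y+off,z))
    rows(T)
E
python3 - <<'E'
from g import *
y,z=face(.205,1.3);print(y,z)
arc([1.35,1.3,1.25,1.2,1.15,1.12,1.09,1.06])
E
```

```text
0.008707647429879952 0.29740191981089664
t1.80 p [0.5081 0.1052 0.346 ] enc x-0.0662 y-0.0562 z0.3460 F [-0.6 -1.1  0.4] T [-0.06 -0.01 -0.01] w0.00 q [-0.52  0.12  0.22  1.78 -0.02  1.24  1.47]
[-0.0027, 0.0632, 0.116] [-0.0005, -0.0003, -0.0011]
[-0.0029, 0.0382, 0.1214] [-0.0005, -0.0003, -0.0011]
[-0.003, 0.0135, 0.1282] [-0.0005, -0.0003, -0.0011]
[-0.0032, -0.0109, 0.1361] [-0.0005, -0.0003, -0.0011]
[-0.0034, -0.0349, 0.1452] [-0.0005, -0.0003, -0.0011]
[-0.0035, -0.049, 0.1513] [-0.0005, -0.0003, -0.0011]
[-0.0036, -0.063, 0.1578] [-0.0005, -0.0003, -0.0011]
[-0.0037, -0.0767, 0.1647] [-0.0005, -0.0003, -0.0011]
```

>>> play_rows(motion=[[[-0.001, 0.01, 0.05], [0, 0, 0]], [[-0.003, 0.0135, 0.1], [0, 0, 0]], [[-0.003, 0.0, 0.132], [0, 0, 0]], [[-0.003, -0.011, 0.136], [0, 0, 0]], [[-0.003, -0.023, 0.1405], [0, 0, 0]], [[-0.003, -0.035, 0.145], [0, 0, 0]], [[-0.0035, -0.049, 0.151], [0, 0, 0]], [[-0.0035, -0.056, 0.1545], [0, 0, 0]]])

```text
t: 2.6
eef_pos: [0.5141, 0.0825, 0.2846]
tool_rot: [-0.0, -0.097, 0.995, -0.002]
contact_force: [-1.2, 0.3, 0.3]
gripper_width: 0.0
```

```bash
python3 - <<'E'
from g import *
arc(np.linspace(1.08,.92,8))
E
```

```text
t2.60 p [0.5141 0.0825 0.2846] enc x-0.0648 y-0.0797 z0.2846 F [-1.2  0.3  0.3] T [0.04 0.03 0.  ] w0.00 q [-0.48  0.17  0.23  1.87 -0.04  1.11  1.53]
[0.0004, -0.0094, 0.0064] [-0.0005, -0.0001, -0.0012]
[0.0004, -0.0199, 0.0117] [-0.0005, -0.0001, -0.0012]
[0.0003, -0.0302, 0.0172] [-0.0005, -0.0001, -0.0012]
[0.0002, -0.0404, 0.023] [-0.0005, -0.0001, -0.0012]
[0.0001, -0.0504, 0.029] [-0.0005, -0.0001, -0.0012]
[0.0, -0.0603, 0.0353] [-0.0005, -0.0001, -0.0012]
[-0.0001, -0.0701, 0.0418] [-0.0005, -0.0001, -0.0012]
[-0.0001, -0.0797, 0.0485] [-0.0005, -0.0001, -0.0012]
```

>>> play_rows(motion=[[[0, -0.009, 0.0064], [0, 0, 0]], [[0, -0.02, 0.0117], [0, 0, 0]], [[0, -0.03, 0.017], [0, 0, 0]], [[0, -0.04, 0.023], [0, 0, 0]], [[0, -0.05, 0.029], [0, 0, 0]], [[0, -0.06, 0.035], [0, 0, 0]], [[0, -0.07, 0.042], [0, 0, 0]], [[0, -0.08, 0.0485], [0, 0, 0]]])

```text
t: 3.4
eef_pos: [0.5206, 0.0508, 0.2652]
tool_rot: [0.0, -0.098, 0.995, -0.002]
contact_force: [1.0, 1.1, 0.1]
gripper_width: 0.001
```

```bash
cat > look.py <<'E'
import sys
from g import *
import cv2
n=sys.argv[1]; tag=sys.argv[2]
d=bot.read_camera(n); np.savez(f"pics/{n}{tag}.npz",**d)
px=d["pixels"]
if n=="side": im=px[60:245,150:340]
elif n=="top": im=px[90:245,165:355]
else: im=px
im=cv2.resize(im,None,fx=3,fy=3) if n!="wrist" else im
cv2.imwrite(f"pics/{n}{tag}.png",im[:,:,::-1])
E
python3 look.py side 2; python3 - <<'E'
from g import *
arc(np.linspace(.92,.74,8))
E
```

```text
t3.45 p [0.5204 0.0499 0.2647] enc x-0.0653 y-0.1128 z0.2647 F [ 0.5 -0.5 -0.4] T [-0.09 -0.03  0.04] w-0.00 q [-0.44  0.19  0.25  1.89 -0.05  1.07  1.6 ]
[-0.0006, 0.003, -0.0016] [-0.0006, -0.0002, -0.0014]
[-0.0007, -0.0076, 0.0062] [-0.0006, -0.0002, -0.0014]
[-0.0008, -0.018, 0.0142] [-0.0006, -0.0002, -0.0014]
[-0.0009, -0.0283, 0.0226] [-0.0006, -0.0002, -0.0014]
[-0.001, -0.0383, 0.0312] [-0.0006, -0.0002, -0.0014]
[-0.0011, -0.048, 0.04] [-0.0006, -0.0002, -0.0014]
[-0.0012, -0.0576, 0.0491] [-0.0006, -0.0002, -0.0014]
[-0.0013, -0.0669, 0.0585] [-0.0006, -0.0002, -0.0014]
```

View pics/side2.png

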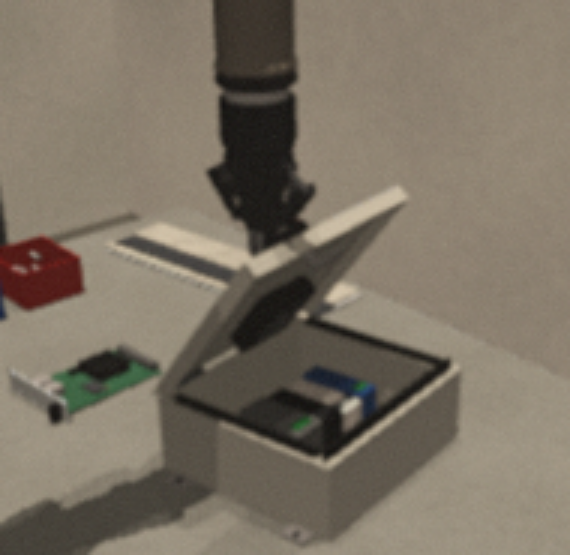

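The cover has begun to close (far top corner moved from (385,180) to (405,195)) with the fingertips on it near (262,245). Force is low, so I'll continue.

>>> play_rows(motion=[[[0, -0.008, 0.006], [0, 0, -0.001]], [[0, -0.018, 0.014], [0, 0, -0.001]], [[0, -0.028, 0.0225], [0, 0, -0.001]], [[0, -0.038, 0.031], [0, 0, -0.001]], [[0, -0.048, 0.04], [0, 0, -0.001]], [[0, -0.0576, 0.049], [0, 0, -0.001]], [[0, -0.067, 0.0585], [0, 0, -0.001]], [[0, -0.075, 0.068], [0, 0, -0.001]]])

```text
t: 4.25
eef_pos: [0.5261, 0.0199, 0.2372]
tool_rot: [-0.001, -0.1, 0.995, -0.002]
contact_force: [0.3, -0.6, 2.3]
gripper_width: 0.0
```

```bash
python3 - <<'E'
from g import *
arc(np.linspace(.72,.54,8))
E
```

```text
t4.25 p [0.5261 0.0199 0.2372] enc x-0.0656 y-0.1434 z0.2372 F [ 0.3 -0.6  2.3] T [ 0.14 -0.09  0.01] w0.00 q [-0.39  0.23  0.27  1.92 -0.07  1.01  1.68]
[-0.0016, 0.0022, -0.003] [-0.0006, -0.0002, -0.0004]
[-0.0016, -0.0067, 0.0068] [-0.0006, -0.0002, -0.0004]
[-0.0017, -0.0153, 0.0168] [-0.0006, -0.0002, -0.0004]
[-0.0017, -0.0236, 0.027] [-0.0006, -0.0002, -0.0004]
[-0.0017, -0.0317, 0.0374] [-0.0006, -0.0002, -0.0004]
[-0.0018, -0.0396, 0.048] [-0.0006, -0.0002, -0.0004]
[-0.0018, -0.0471, 0.0588] [-0.0006, -0.0002, -0.0004]
[-0.0018, -0.0544, 0.0698] [-0.0006, -0.0002, -0.0004]
```

>>> play_rows(motion=[[[-0.001, -0.007, 0.007], [0, 0, 0]], [[-0.001, -0.0153, 0.017], [0, 0, 0]], [[-0.001, -0.0236, 0.027], [0, 0, 0]], [[-0.001, -0.032, 0.0374], [0, 0, 0]], [[-0.001, -0.04, 0.048], [0, 0, 0]], [[-0.001, -0.047, 0.059], [0, 0, 0]], [[-0.001, -0.0545, 0.07], [0, 0, 0]], [[-0.001, -0.061, 0.081], [0, 0, 0]]])

```text
t: 5.05
eef_pos: [0.5314, -0.0044, 0.2046]
tool_rot: [-0.001, -0.1, 0.995, -0.002]
contact_force: [-0.4, 0.8, 1.8]
gripper_width: 0.002
```

```bash
python3 - <<'E'
from g import *
arc(np.linspace(.52,.34,8))
E
```

```text
t5.05 p [ 0.5314 -0.0044  0.2046] enc x-0.0654 y-0.1682 z0.2046 F [-0.4  0.8  1.8] T [0.06 0.06 0.01] w0.00 q [-0.34  0.27  0.28  1.94 -0.09  0.94  1.75]
[-0.001, 0.0019, -0.0035] [-0.0006, -0.0003, -0.0004]
[-0.001, -0.0048, 0.0079] [-0.0006, -0.0003, -0.0004]
[-0.001, -0.0113, 0.0194] [-0.0006, -0.0003, -0.0004]
[-0.0011, -0.0174, 0.031] [-0.0006, -0.0003, -0.0004]
[-0.0011, -0.0233, 0.0428] [-0.0006, -0.0003, -0.0004]
[-0.0011, -0.0288, 0.0548] [-0.0006, -0.0003, -0.0004]
[-0.0012, -0.0341, 0.0669] [-0.0006, -0.0003, -0.0004]
[-0.0012, -0.039, 0.0791] [-0.0006, -0.0003, -0.0004]
```

>>> play_rows(motion=[[[-0.001, -0.005, 0.008], [0, 0, 0]], [[-0.001, -0.0113, 0.0194], [0, 0, 0]], [[-0.001, -0.0174, 0.031], [0, 0, 0]], [[-0.001, -0.0233, 0.043], [0, 0, 0]], [[-0.001, -0.029, 0.055], [0, 0, 0]], [[-0.001, -0.034, 0.067], [0, 0, 0]], [[-0.001, -0.039, 0.077], [0, 0, 0]], [[-0.001, -0.042, 0.085], [0, 0, 0]]])

```text
t: 5.85
eef_pos: [0.5352, -0.0209, 0.1702]
tool_rot: [-0.001, -0.1, 0.995, -0.002]
contact_force: [-0.7, 1.0, 1.8]
gripper_width: 0.0
```

```bash
python3 look.py side 3;python3 look.py top 3; python3 - <<'E'
from g import *
arc(np.linspace(.33,.19,8))
E
```

```text
t5.95 p [ 0.5349 -0.0212  0.1701] enc x-0.0653 y-0.1854 z0.1701 F [-0.2 -0.5  0.2] T [ 0.01 -0.01 -0.01] w0.00 q [-0.31  0.33  0.28  1.97 -0.11  0.87  1.8 ]
[-0.0008, 0.0019, -0.0025] [-0.0007, -0.0004, -0.0004]
[-0.0009, -0.0016, 0.0072] [-0.0007, -0.0004, -0.0004]
[-0.0009, -0.005, 0.0169] [-0.0007, -0.0004, -0.0004]
[-0.0009, -0.0081, 0.0266] [-0.0007, -0.0004, -0.0004]
[-0.001, -0.011, 0.0365] [-0.0007, -0.0004, -0.0004]
[-0.001, -0.0137, 0.0463] [-0.0007, -0.0004, -0.0004]
[-0.001, -0.0163, 0.0563] [-0.0007, -0.0004, -0.0004]
[-0.001, -0.0186, 0.0663] [-0.0007, -0.0004, -0.0004]
```

View pics/side3.png

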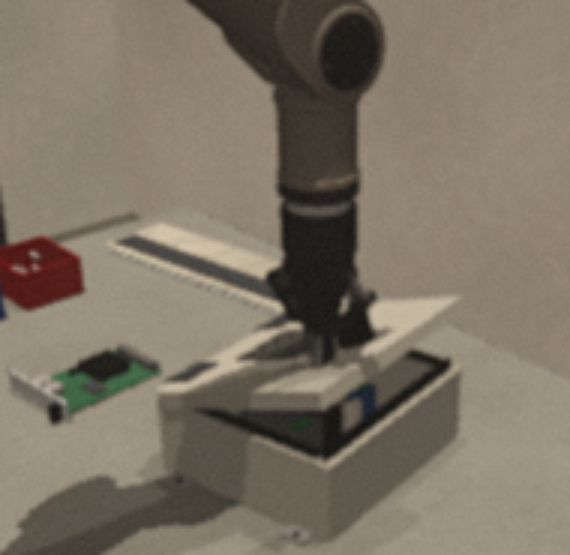

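View pics/top3.png

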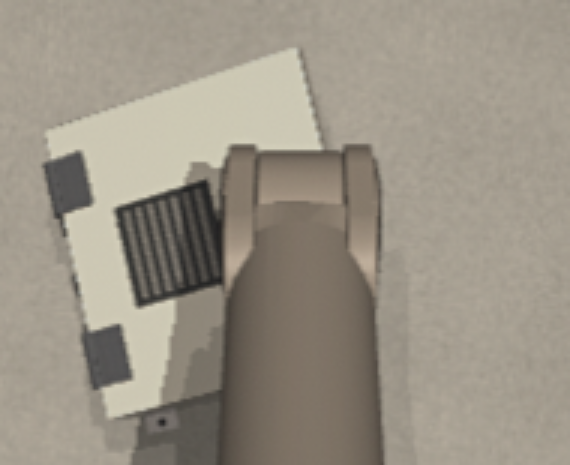

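The side view shows the cover at roughly 0.3 rad with the tips resting on it at (320,355). From here I go slower, about 0.12–0.15 rad/s.

>>> play_rows(motion=[[[0, -0.0015, 0.007], [0, 0, 0]], [[0, -0.004, 0.014], [0, 0, 0]], [[-0.001, -0.006, 0.021], [0, 0, 0]], [[-0.001, -0.008, 0.028], [0, 0, 0]], [[-0.001, -0.01, 0.035], [0, 0, 0]], [[-0.001, -0.012, 0.042], [0, 0, 0]], [[-0.001, -0.014, 0.049], [0, 0, 0]], [[-0.001, -0.016, 0.055], [0, 0, 0]]])

```text
t: 6.75
eef_pos: [0.5367, -0.0275, 0.1479]
tool_rot: [-0.001, -0.1, 0.995, -0.002]
contact_force: [0.4, -1.2, 2.3]
gripper_width: 0.002
```

```bash
python3 - <<'E'
from g import *
arc(np.linspace(.22,.05,8))
E
```

```text
t6.75 p [ 0.5367 -0.0275  0.1479] enc x-0.0648 y-0.1919 z0.1479 F [ 0.4 -1.2  2.3] T [-0.05 -0.1   0.03] w0.00 q [-0.29  0.36  0.27  1.98 -0.12  0.82  1.82]
[0.0004, 0.001, -0.0042] [-0.0006, -0.0003, -0.0004]
[0.0004, -0.0019, 0.0079] [-0.0006, -0.0003, -0.0004]
[0.0004, -0.0046, 0.0201] [-0.0006, -0.0003, -0.0004]
[0.0004, -0.0069, 0.0323] [-0.0006, -0.0003, -0.0004]
[0.0003, -0.009, 0.0446] [-0.0006, -0.0003, -0.0004]
[0.0003, -0.0107, 0.057] [-0.0006, -0.0003, -0.0004]
[0.0003, -0.0122, 0.0693] [-0.0006, -0.0003, -0.0004]
[0.0002, -0.0133, 0.0817] [-0.0006, -0.0003, -0.0004]
```

>>> play_rows(motion=[[[0, -0.0015, 0.006], [0, 0, 0]], [[0, -0.003, 0.012], [0, 0, 0]], [[0, -0.004, 0.018], [0, 0, 0]], [[0, -0.0055, 0.024], [0, 0, 0]], [[0, -0.0065, 0.03], [0, 0, 0]], [[0, -0.0075, 0.036], [0, 0, 0]], [[0, -0.0085, 0.042], [0, 0, 0]], [[0, -0.0095, 0.048], [0, 0, 0]]])

```text
t: 7.55
eef_pos: [0.5376, -0.0313, 0.1286]
tool_rot: [-0.001, -0.1, 0.995, -0.002]
contact_force: [1.1, -0.8, 2.0]
gripper_width: 0.003
```

```bash
python3 - <<'E'
from g import *
arc(np.linspace(.14,.03,8))
E
```

```text
t7.55 p [ 0.5376 -0.0313  0.1286] enc x-0.0648 y-0.1959 z0.1286 F [ 1.1 -0.8  2. ] T [-0.07 -0.1  -0.02] w0.00 q [-0.27  0.39  0.26  1.99 -0.13  0.78  1.84]
[0.0006, 0.002, -0.0124] [-0.0007, -0.0003, -0.0004]
[0.0006, 0.0007, -0.0045] [-0.0007, -0.0003, -0.0004]
[0.0006, -0.0004, 0.0035] [-0.0007, -0.0003, -0.0004]
[0.0006, -0.0015, 0.0115] [-0.0007, -0.0003, -0.0004]
[0.0006, -0.0024, 0.0195] [-0.0007, -0.0003, -0.0004]
[0.0005, -0.0032, 0.0275] [-0.0007, -0.0003, -0.0004]
[0.0005, -0.0039, 0.0356] [-0.0007, -0.0003, -0.0004]
[0.0005, -0.0044, 0.0436] [-0.0007, -0.0003, -0.0004]
```

>>> play_rows(motion=[[[0, -0.0005, 0.005], [0, 0, 0]], [[0, -0.001, 0.01], [0, 0, 0]], [[0, -0.0015, 0.015], [0, 0, 0]], [[0, -0.002, 0.02], [0, 0, 0]], [[0, -0.003, 0.025], [0, 0, 0]], [[0, -0.003, 0.03], [0, 0, 0]], [[0, -0.0035, 0.034], [0, 0, 0]], [[0, -0.004, 0.037], [0, 0, 0]]])

```text
t: 8.35
eef_pos: [0.5379, -0.0329, 0.1136]
tool_rot: [-0.001, -0.1, 0.995, -0.002]
contact_force: [1.0, -0.4, 2.7]
gripper_width: 0.003
```

```bash
python3 - <<'E'
from g import *
arc(np.linspace(.04,.02,3))
E
```

```text
t8.35 p [ 0.5379 -0.0329  0.1136] enc x-0.0647 y-0.1975 z0.1136 F [ 1.  -0.4  2.7] T [-0.22 -0.22 -0.01] w0.00 q [-0.26  0.41  0.26  2.   -0.14  0.75  1.85]
[0.0006, -0.0002, 0.0011] [-0.0007, -0.0003, -0.0004]
[0.0006, -0.0005, 0.0063] [-0.0007, -0.0003, -0.0004]
[0.0006, -0.0008, 0.0114] [-0.0007, -0.0003, -0.0004]
```

>>> play_rows(motion=[[[0, 0, 0.002], [0, 0, 0]], [[0, 0, 0.004], [0, 0, 0]], [[0, 0, 0.006], [0, 0, 0]], [[0, 0, 0.006], [0, 0, 0]]])

```text
t: 8.75
eef_pos: [0.5379, -0.0331, 0.1113]
tool_rot: [-0.001, -0.1, 0.995, -0.002]
contact_force: [0.3, -1.1, 2.8]
gripper_width: -0.001
```

>>> play_rows(motion=[[[0, 0, 0.002], [0, 0, 0]], [[0, 0, 0.004], [0, 0, 0]], [[0, 0, 0.006], [0, 0, 0]], [[0, 0, 0.006], [0, 0, 0]]])

```text
t: 9.15
eef_pos: [0.538, -0.0332, 0.1091]
tool_rot: [-0.001, -0.1, 0.995, -0.002]
contact_force: [-0.0, -1.8, 4.5]
gripper_width: 0.001
```

Force is rising on the seal. I'll lift off and look at the lock.

>>> play_rows(motion=[[[0, 0, -0.05], [0, 0, 0]], [[0, 0, -0.12], [0, 0, 0]], [[0, 0, -0.22], [0, 0, 0]], [[0.05, 0.05, -0.3], [0, 0, 0]], [[0.1, 0.1, -0.35], [0, 0, 0]], [[0.1, 0.12, -0.35], [0, 0, 0]], [[0.1, 0.12, -0.35], [0, 0, 0]]], fingers=50)

```text
t: 9.85
eef_pos: [0.4888, 0.0082, 0.2487]
tool_rot: [-0.001, -0.101, 0.995, -0.002]
contact_force: [1.0, -0.4, -0.3]
gripper_width: 0.582
```

```bash
python3 look.py wrist 4; python3 look.py top 4;python3 look.py side 4; python3 -c "
from g import *
st()"
```

```text
t10.00 p [0.4892 0.006  0.2478] enc x-0.1046 y-0.1495 z0.2478 F [0.  0.1 0.2] T [-0.   -0.01 -0.01] w0.58 q [-0.39  0.15  0.27  1.98 -0.04  1.02  1.68]
```

View pics/wrist4.png

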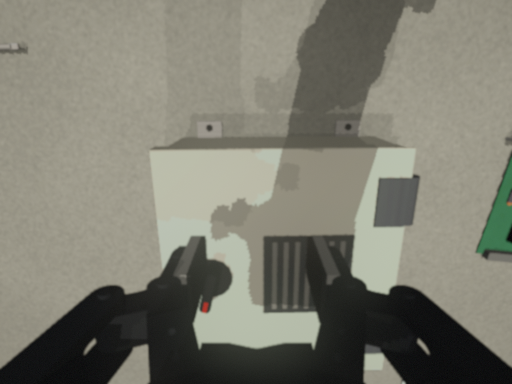

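View pics/top4.png

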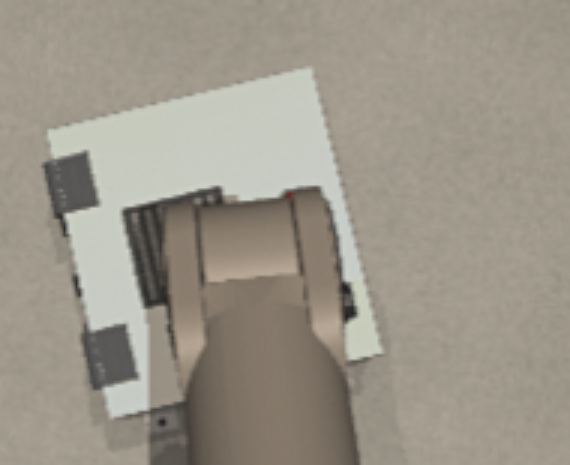

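View pics/side4.png

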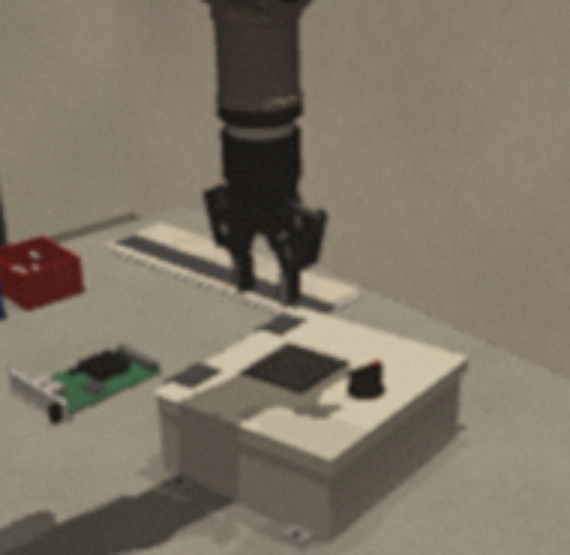

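The cover lies shut (side view, lock at (367,380)), and the wing points along x with its red end at wrist (206,306). Next I locate the wing accurately and measure the cover angle.

```bash
cat > wing.py <<'E'
import sys
from g import *; from h import *
def ana(n,tag,rm):
    d=dict(np.load(f"pics/{n}{tag}.npz")); P=cloud(d).reshape(-1,3); C=d["pixels"].reshape(-1,3).astype(int)
    E=np.c_[P@ex-X0,P@ey-HY,P[:,2]]
    F=(abs(E[:,0])<.12)&(E[:,1]<-.02)&(E[:,1]>-.235)&(E[:,2]>.09)&(E[:,2]<.125)&(C.sum(1)>200)
    A=E[F]
    for _ in range(4):
        c=np.linalg.lstsq(np.c_[A,np.ones(len(A))][:,[0,1,3]],A[:,2],rcond=None)[0]; r=A[:,2]-np.c_[A[:,:2],np.ones(len(A))]@c; A=A[abs(r)<.004]
    print(n,"plane slopes",c[:2],"z at hinge",c[2],"z at lock",c@[0,-.195,1],len(A),"ext x",np.percentile(A[:,0],[.2,99.8]),"y",np.percentile(A[:,1],[.2,99.8]))
    h=E[:,2]-np.c_[E[:,:2],np.ones(len(E))]@c
    near=(abs(E[:,0])<.035)&(abs(E[:,1]+.195)<.035)
    for lo,hi in ((.003,.008),(.024,.036)):
        T=E[near&(h>lo)&(h<hi)]
        if len(T)>4: print(lo,len(T),"mean",T.mean(0),"min",T.min(0),"max",T.max(0),cv2.minAreaRect((T[:,:2]*1000).astype(np.float32)))
    red=near&(C[:,0]>110)&(C[:,1]<60)&(C[:,2]<60)
    print("red",red.sum(),np.nanmean(E[red],0) if red.any() else "")
ana("wrist",sys.argv[1],0); ana("side",sys.argv[1],0)
E
python3 wing.py 4
```

```text
wrist plane slopes [ 0.00088472 -0.01969041] z at hinge 0.10534458973761011 z at lock 0.10918421882638327 27468 ext x [-0.11977025  0.09503523] y [-0.23431044 -0.02038733]
0.003 416 mean [ 0.00299015 -0.18344725  0.11364965] min [-0.01938978 -0.20488354  0.11199113] max [ 0.02397412 -0.17418376  0.11548693] ((2.9714813232421875, -187.5078125), (27.688762664794922, 42.390010833740234), 78.09208679199219)
0.024 472 mean [ 4.01700788e-06 -1.93887756e-01  1.39257741e-01] min [-0.01993011 -0.20406276  0.13329857] max [ 0.02310923 -0.18517775  0.14213311] ((1.5572319030761719, -194.33773803710938), (10.972500801086426, 43.22086715698242), 76.91822814941406)
red 46 [ 0.01525433 -0.19757182  0.14071765]
side plane slopes [ 0.00149151 -0.02178877] z at hinge 0.10462474857668382 z at lock 0.10887355783737136 1756 ext x [-0.11973644  0.11903423] y [-0.23433036 -0.02098031]
0.003 37 mean [-0.00227752 -0.19921941  0.11378919] min [-0.01767465 -0.21261049  0.11220774] max [ 0.0202513  -0.17532087  0.11620867] ((-3.685570240020752, -198.01742553710938), (28.471466064453125, 42.29658889770508), 50.762088775634766)
0.024 38 mean [-0.00056565 -0.19374247  0.13796467] min [-0.02230394 -0.20306975  0.13300307] max [ 0.02053179 -0.18553018  0.14191563] ((-0.3244132995605469, -191.90318298339844), (13.205025672912598, 43.739524841308594), 73.41429901123047)
red 0
```

```bash
cat >> g.py <<'E'
def RA(a):  # wing turned clockwise by a
    return RT@R.from_rotvec([0,0,a]).as_matrix()
def L(x,y,z): return W(X0+x,HY+y,z)
E
python3 - <<'E'
from g import *
rows([L(.0005,-.194,.2),L(.0005,-.194,.121)],RA(.23))
E
```

```text
t10.00 p [0.4892 0.006  0.2478] enc x-0.1046 y-0.1495 z0.2478 F [0.  0.1 0.2] T [-0.   -0.01 -0.01] w0.58 q [-0.39  0.15  0.27  1.98 -0.04  1.02  1.68]
[-0.2636, -0.1098, 0.119] [-0.0008, -0.0005, 0.0361]
[-0.2643, -0.1089, 0.3165] [-0.0008, -0.0005, 0.0361]
```

>>> play_rows(motion=[[[-0.05, -0.02, 0.0], [0, 0, 0.01]], [[-0.11, -0.05, 0.03], [0, 0, 0.02]], [[-0.17, -0.08, 0.06], [0, 0, 0.03]], [[-0.23, -0.1, 0.09], [-0.0004, -0.0003, 0.036]], [[-0.2636, -0.11, 0.119], [-0.0008, -0.0005, 0.036]], [[-0.2636, -0.11, 0.119], [-0.0008, -0.0005, 0.036]], [[-0.2636, -0.11, 0.119], [-0.0008, -0.0005, 0.036]]], fingers=45)

```text
t: 10.7
eef_pos: [0.6005, -0.0173, 0.1987]
tool_rot: [-0.001, 0.014, 1.0, -0.0]
contact_force: [-0.7, 0.1, -0.6]
gripper_width: 0.528
```

```bash
python3 look.py wrist 5; python3 look.py side 5; python3 wing.py 5;  python3 - <<'E'
from g import *
rows([L(.0005,-.194,.15),L(.0005,-.194,.122)],RA(.23))
E
```

```text
wrist plane slopes [ 0.00085415 -0.01904005] z at hinge 0.10540185082209712 z at lock 0.10911466148453697 68708 ext x [-0.11956483  0.11890857] y [-0.23464303 -0.02041009]
0.003 1532 mean [ 0.00183208 -0.19526412  0.11404174] min [-0.01857184 -0.21652651  0.11178891] max [ 0.02444181 -0.17360569  0.11604033] ((2.262711524963379, -194.767578125), (43.36768341064453, 42.226619720458984), 76.92364501953125)
0.024 945 mean [ 0.00128896 -0.19429496  0.13951098] min [-0.01891405 -0.20421114  0.13304352] max [ 0.02448477 -0.18520874  0.14215607] ((2.5166263580322266, -194.44749450683594), (10.8057279586792, 43.28676986694336), 76.60511016845703)
red 54 [ 0.01591417 -0.19770179  0.14093939]
side plane slopes [ 0.00140832 -0.02088067] z at hinge 0.10474779691217058 z at lock 0.1088195269255175 1767 ext x [-0.11973497  0.11930881] y [-0.2347322  -0.02125791]
0.003 45 mean [-0.00324531 -0.19958134  0.11408022] min [-0.02174945 -0.21438568  0.11165349] max [ 0.01984693 -0.17316101  0.11645031] ((-3.948995590209961, -197.04586791992188), (30.589752197265625, 41.765663146972656), 44.6085090637207)
0.024 38 mean [-0.00034133 -0.19357609  0.13771026] min [-0.02089963 -0.20115424  0.13281515] max [ 0.019611   -0.18306536  0.14314115] ((-0.3206958770751953, -191.30654907226562), (12.694660186767578, 40.40190505981445), 74.06534576416016)
red 0 
t10.80 p [ 0.6006 -0.0168  0.2   ] enc x-0.0001 y-0.1943 z0.2000 F [ 0.4 -0.1  0.5] T [0.01 0.01 0.03] w0.53 q [-0.32  0.4   0.32  1.79 -0.15  0.98  1.6 ]
[-0.0014, 0.0012, 0.125] [-0.0, -0.0001, 0.0]
[-0.0014, 0.0012, 0.195] [-0.0, -0.0001, 0.0]
```

View pics/wrist5.png

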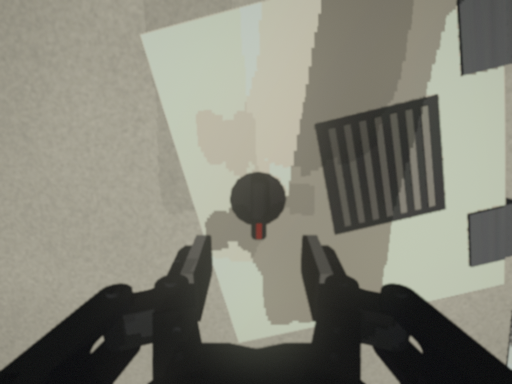

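View pics/side5.png

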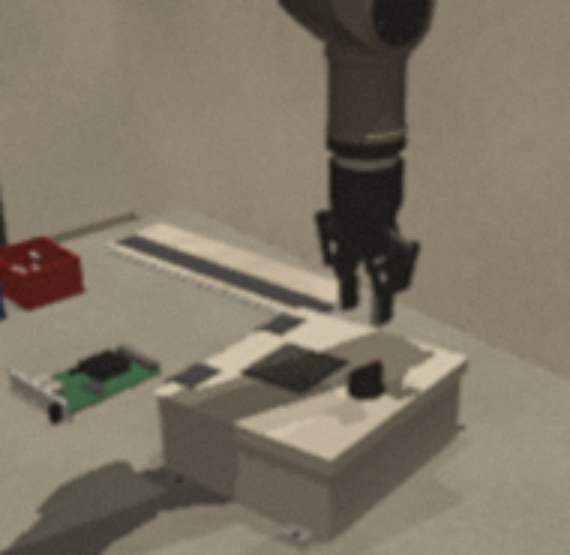

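The wing, with its red end at (258,230), sits midway between the pads (210 and 302) and parallel to them. I'll descend around it.

>>> play_rows(motion=[[[-0.001, 0.0, 0.03], [0, 0, 0]], [[-0.002, 0.0, 0.07], [0, 0, 0]], [[-0.003, 0, 0.11], [0, 0, 0]], [[-0.003, 0, 0.145], [0, 0, 0]], [[-0.003, 0, 0.17], [0, 0, 0]], [[-0.003, 0, 0.185], [0, 0, 0]], [[-0.003, 0, 0.195], [0, 0, 0]], [[-0.003, 0, 0.195], [0, 0, 0]]])

```text
t: 11.6
eef_pos: [0.6017, -0.0168, 0.1218]
tool_rot: [-0.0, 0.013, 1.0, -0.0]
contact_force: [0.2, -0.5, 0.2]
gripper_width: 0.526
```

```bash
python3 -c "
from g import *
st()"
```

```text
t11.60 p [ 0.6017 -0.0168  0.1218] enc x0.0010 y-0.1946 z0.1218 F [ 0.2 -0.5  0.2] T [-0.05  0.01 -0.  ] w0.53 q [-0.29  0.49  0.29  1.85 -0.18  0.83  1.63]
```

Close.

>>> play_rows(motion=[[[0, 0, 0], [0, 0, 0]], [[0, 0, 0], [0, 0, 0]], [[0, 0, 0], [0, 0, 0]], [[0, 0, 0], [0, 0, 0]], [[0, 0, 0], [0, 0, 0]], [[0, 0, 0], [0, 0, 0]], [[0, 0, 0], [0, 0, 0]], [[0, 0, 0], [0, 0, 0]]], fingers=0, grip_force=30)

```text
t: 12.4
eef_pos: [0.6021, -0.0162, 0.1222]
tool_rot: [0.0, 0.013, 1.0, 0.0]
contact_force: [-0.6, 3.0, 5.2]
gripper_width: 0.122
```

```bash
python3 -c "
from g import *
st()"
```

```text
t12.40 p [ 0.6021 -0.0162  0.1222] enc x0.0015 y-0.1941 z0.1222 F [-0.6  3.   5.2] T [0.45 0.11 0.06] w0.12 q [-0.29  0.49  0.29  1.85 -0.18  0.83  1.63]
```

>>> play_rows(motion=[[[0, 0, 0.002], [0, 0, 0]], [[0, 0, 0.004], [0, 0, 0]], [[0, 0, 0.005], [0, 0, 0]], [[0, 0, 0.005], [0, 0, 0]]])

```text
t: 12.8
eef_pos: [0.6021, -0.0165, 0.1206]
tool_rot: [0.0, 0.013, 1.0, 0.0]
contact_force: [-1.5, 1.7, 7.5]
gripper_width: 0.114
```

```bash
python3 -c "
from g import *
st()"
```

```text
t12.80 p [ 0.6021 -0.0165  0.1206] enc x0.0015 y-0.1943 z0.1206 F [-1.5  1.7  7.5] T [0.28 0.44 0.07] w0.11 q [-0.29  0.49  0.29  1.85 -0.19  0.83  1.63]
```

>>> play_rows(motion=[[[0, 0, 0.002], [0, 0, 0]], [[0, 0, 0.004], [0, 0, 0]], [[0, 0, 0.006], [0, 0, 0]], [[0, 0, 0.006], [0, 0, 0]]])

```text
t: 13.2
eef_pos: [0.6022, -0.0166, 0.1189]
tool_rot: [0.0, 0.014, 1.0, 0.0]
contact_force: [-2.2, 2.4, 10.3]
gripper_width: 0.119
```

>>> play_rows(motion=[[[0, 0, 0.002], [0, 0, 0]], [[0, 0, 0.003], [0, 0, 0]], [[0, 0, 0.004], [0, 0, 0]], [[0, 0, 0.004], [0, 0, 0]]])

```text
t: 13.6
eef_pos: [0.6023, -0.0167, 0.1184]
tool_rot: [0.0, 0.014, 1.0, 0.001]
contact_force: [-3.1, 2.5, 11.7]
gripper_width: 0.125
```

>>> play_rows(motion=[[[0, 0, 0.002], [0, 0, 0]], [[0, 0, 0.003], [0, 0, 0]], [[0, 0, 0.004], [0, 0, 0]], [[0, 0, 0.004], [0, 0, 0]]])

```text
t: 14.0
eef_pos: [0.6022, -0.0167, 0.1178]
tool_rot: [0.0, 0.014, 1.0, 0.001]
contact_force: [-4.7, 2.7, 12.6]
gripper_width: 0.117
```

```bash
python3 -c "
from g import *
st()"
```

```text
t14.00 p [ 0.6022 -0.0167  0.1178] enc x0.0015 y-0.1946 z0.1178 F [-4.7  2.7 12.6] T [0.55 1.03 0.07] w0.12 q [-0.29  0.5   0.29  1.85 -0.19  0.82  1.63]
```

>>> play_rows(motion=[[[0.0005, 0, 0.002], [0, 0, 0]], [[0.001, 0, 0.004], [0, 0, 0]], [[0.001, 0, 0.005], [0, 0, 0]], [[0.001, 0, 0.005], [0, 0, 0]]])

```text
t: 14.4
eef_pos: [0.6023, -0.0167, 0.1173]
tool_rot: [0.001, 0.014, 1.0, 0.001]
contact_force: [-4.4, 1.2, 14.5]
gripper_width: 0.114
```

```bash
python3 -c "
from g import *
st()"
```

```text
t14.40 p [ 0.6023 -0.0167  0.1173] enc x0.0015 y-0.1946 z0.1173 F [-4.4  1.2 14.5] T [0.65 0.94 0.07] w0.11 q [-0.29  0.5   0.29  1.85 -0.19  0.82  1.64]
```

>>> play_rows(motion=[[[0.001, 0, 0.003], [0, 0, 0]], [[0.001, 0, 0.005], [0, 0, 0]], [[0.001, 0, 0.006], [0, 0, 0]], [[0.001, 0, 0.006], [0, 0, 0]]])

```text
t: 14.8
eef_pos: [0.6023, -0.0168, 0.1171]
tool_rot: [0.001, 0.014, 1.0, 0.002]
contact_force: [-7.0, 3.1, 20.2]
gripper_width: 0.116
```

```bash
python3 look.py side 6; python3 wing.py 4 |grep side;python3 - <<'E'
from g import *
import wing
E
python3 - <<'E'
import sys; sys.argv=["x","4"]
E
sed -i 's/^ana("wrist.*$/if __name__=="__main__":\n    for n in sys.argv[2:]: ana(n,sys.argv[1],0)/' wing.py; python3 wing.py 6 side; python3 -c "
from g import *
st()"
```

```text
side plane slopes [ 0.00149151 -0.02178877] z at hinge 0.10462474857668382 z at lock 0.10887355783737136 1756 ext x [-0.11973644  0.11903423] y [-0.23433036 -0.02098031]
side plane slopes [0.00115327 0.00656616] z at hinge 0.10471996809411095 z at lock 0.10343956618765558 1640 ext x [-0.11954656  0.11916732] y [-0.23468327 -0.02097651]
0.003 40 mean [-0.00272233 -0.20028476  0.10858021] min [-0.02018239 -0.21476088  0.10643704] max [ 0.02434116 -0.17418023  0.11114747] ((0.6616029739379883, -200.68800354003906), (29.195388793945312, 51.28593826293945), 48.724430084228516)
0.024 42 mean [-0.00795304 -0.1976937   0.13341414] min [-0.02128251 -0.21257616  0.12774779] max [ 0.0059575  -0.17657761  0.13932503] ((-8.953475952148438, -196.83120727539062), (20.377382278442383, 35.81776428222656), 19.049888610839844)
red 0 
t14.85 p [ 0.6023 -0.0168  0.117 ] enc x0.0016 y-0.1947 z0.1170 F [-6.4  3.  20.6] T [0.63 1.59 0.09] w0.12 q [-0.29  0.5   0.29  1.85 -0.19  0.82  1.64]Traceback (most recent call last):
  File "<stdin>", line 2, in <module>
  File "wing.py", line 18, in <module>
    ana("wrist",sys.argv[1],0); ana("side",sys.argv[1],0)
                ~~~~~~~~^^^
IndexError: list index out of range
```

Sharp rise: +5.7 N over 0.2 mm, so the cover is firm on its stops at about 20 N. I'll begin turning while holding the load.

>>> play_rows(motion=[[[0.0015, 0, 0.0055], [0, 0, 0.005]], [[0.0015, 0, 0.0055], [0, 0, 0.013]], [[0.0015, 0, 0.0055], [0, 0, 0.021]], [[0.0015, 0, 0.0055], [0, 0, 0.025]]])

```text
t: 15.25
eef_pos: [0.6023, -0.0165, 0.1171]
tool_rot: [0.002, 0.094, 0.996, 0.003]
contact_force: [-5.9, 2.9, 19.9]
gripper_width: 0.116
```

```bash
python3 -c "
from g import *
o,p,r=st(); print('turn',(R.from_matrix(RT).inv()*r).as_rotvec())"
```

```text
t15.25 p [ 0.6023 -0.0165  0.1171] enc x0.0016 y-0.1944 z0.1171 F [-5.9  2.9 19.9] T [0.84 1.43 0.08] w0.12 q [-0.32  0.5   0.33  1.85 -0.22  0.82  1.5 ]
turn [-0.00482817 -0.00408441  0.39087886]
```

>>> play_rows(motion=[[[0.0015, 0, 0.006], [0, 0, 0.01]], [[0.0015, 0, 0.006], [0, 0, 0.018]], [[0.0015, 0, 0.006], [0, 0, 0.026]], [[0.0015, 0, 0.006], [0, 0, 0.03]]])

```text
t: 15.65
eef_pos: [0.6024, -0.0163, 0.117]
tool_rot: [0.002, 0.188, 0.982, 0.004]
contact_force: [-6.2, 3.1, 21.7]
gripper_width: 0.118
```

```bash
python3 -c "
from g import *
o,p,r=st(); print('turn',(R.from_matrix(RT).inv()*r).as_rotvec())"
```

```text
t15.65 p [ 0.6024 -0.0163  0.117 ] enc x0.0018 y-0.1942 z0.1170 F [-6.2  3.1 21.7] T [0.71 1.49 0.09] w0.12 q [-0.35  0.51  0.37  1.86 -0.25  0.82  1.34]
turn [-0.00673813 -0.00493368  0.58143873]
```

The tool has gone past the 0.45 rad catching point with no rise in torque, so I'll continue.

>>> play_rows(motion=[[[0.0015, -0.0005, 0.0055], [0, 0, 0.01]], [[0.0015, -0.0005, 0.0055], [0, 0, 0.02]], [[0.0015, -0.0005, 0.0055], [0, 0, 0.03]], [[0.0015, -0.0005, 0.0055], [0, 0, 0.04]]])

```text
t: 16.05
eef_pos: [0.6026, -0.0159, 0.1171]
tool_rot: [0.002, 0.311, 0.95, 0.005]
contact_force: [-5.0, 4.6, 20.9]
gripper_width: 0.121
```

```bash
python3 -c "
from g import *
o,p,r=st(); print('turn',(R.from_matrix(RT).inv()*r).as_rotvec())"
```

```text
t16.05 p [ 0.6026 -0.0159  0.1171] enc x0.0020 y-0.1939 z0.1171 F [-5.   4.6 20.9] T [0.88 1.35 0.1 ] w0.12 q [-0.4   0.52  0.44  1.86 -0.3   0.82  1.13]
turn [-0.00937518 -0.00557364  0.83552623]
```

>>> play_rows(motion=[[[0.002, 0, 0.0055], [0, 0, 0.01]], [[0.002, 0, 0.0055], [0, 0, 0.02]], [[0.002, 0, 0.0055], [0, 0, 0.03]], [[0.002, 0, 0.0055], [0, 0, 0.04]]])

```text
t: 16.45
eef_pos: [0.6029, -0.0157, 0.1171]
tool_rot: [0.002, 0.429, 0.903, 0.006]
contact_force: [-3.7, 2.1, 19.3]
gripper_width: 0.119
```

```bash
python3 -c "
from g import *
o,p,r=st(); print('turn',(R.from_matrix(RT).inv()*r).as_rotvec())"
```

```text
t16.45 p [ 0.6029 -0.0157  0.1171] enc x0.0024 y-0.1937 z0.1171 F [-3.7  2.1 19.3] T [0.62 1.22 0.11] w0.12 q [-0.45  0.53  0.5   1.87 -0.35  0.82  0.92]
turn [-0.01207549 -0.00594073  1.08994244]
```

>>> play_rows(motion=[[[0.002, 0, 0.006], [0, 0, 0.01]], [[0.002, 0, 0.006], [0, 0, 0.02]], [[0.002, 0, 0.006], [0, 0, 0.03]], [[0.002, 0, 0.006], [0, 0, 0.035]]])

```text
t: 16.85
eef_pos: [0.6032, -0.0155, 0.117]
tool_rot: [0.002, 0.527, 0.85, 0.007]
contact_force: [-5.4, 2.2, 22.1]
gripper_width: 0.115
```

```bash
python3 -c "
from g import *
o,p,r=st(); print('turn',(R.from_matrix(RT).inv()*r).as_rotvec())"; python3 look.py wrist 7; python3 look.py side 7; python3 wing.py 7 side wrist
```

```text
t16.85 p [ 0.6032 -0.0155  0.117 ] enc x0.0027 y-0.1936 z0.1170 F [-5.4  2.2 22.1] T [0.57 1.41 0.1 ] w0.12 q [-0.49  0.54  0.56  1.87 -0.39  0.83  0.74]
turn [-0.01468918 -0.00586312  1.31271317]
side plane slopes [0.00194298 0.00564598] z at hinge 0.10452031677294148 z at lock 0.10341935122142491 1601 ext x [-0.11969868  0.11940345] y [-0.23452357 -0.0209705 ]
0.003 39 mean [-0.00802144 -0.19574227  0.10844238] min [-0.01882093 -0.22844239  0.10632343] max [ 0.00664582 -0.16125685  0.11130817] ((-9.096135139465332, -194.24371337890625), (20.54273223876953, 65.28658294677734), 15.391380310058594)
0.024 44 mean [-0.00482901 -0.19798323  0.133066  ] min [-0.01835284 -0.2158226   0.12771415] max [ 0.01685096 -0.17273229  0.13877675] ((-1.7187416553497314, -194.55157470703125), (28.404268264770508, 35.528709411621094), 49.67452621459961)
red 0 
wrist plane slopes [-0.00032446  0.01028895] z at hinge 0.10574611297370172 z at lock 0.10373976813611537 111461 ext x [-0.1196021   0.11930681] y [-0.23398686 -0.05523847]
0.003 1362 mean [ 1.22724405e-04 -1.85208361e-01  1.08713034e-01] min [-0.01852896 -0.20343022  0.10696985] max [ 0.02433468 -0.17351158  0.11172256] ((0.3266944885253906, -186.05166625976562), (43.29326248168945, 23.950441360473633), 16.094829559326172)
0.024 2700 mean [ 0.00175433 -0.19093615  0.1342418 ] min [-0.0170722  -0.21618868  0.12784106] max [ 0.01899152 -0.17374543  0.13979301] ((2.1548891067504883, -194.90234375), (36.86984634399414, 36.42824935913086), 62.92607116699219)
red 158 [ 0.00648377 -0.20886447  0.13539818]
```

View pics/wrist7.png

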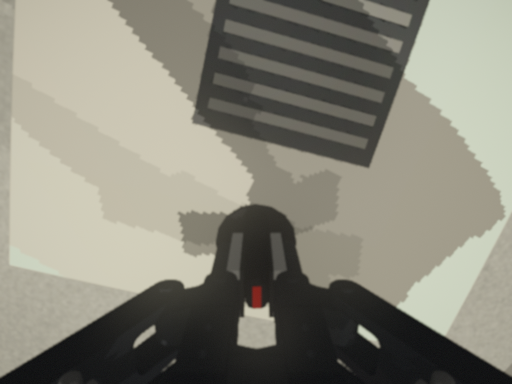

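The wing (red end at (257,297)) stays square between the pads, turned about 1.31 rad. On to the stop, in small steps.

>>> play_rows(motion=[[[0.0015, -0.0005, 0.0055], [0, 0, 0.006]], [[0.0015, -0.0005, 0.0055], [0, 0, 0.012]], [[0.0015, -0.0005, 0.0055], [0, 0, 0.018]], [[0.0015, -0.0005, 0.0055], [0, 0, 0.02]]])

```text
t: 17.35
eef_pos: [0.6034, -0.0154, 0.117]
tool_rot: [0.002, 0.579, 0.815, 0.008]
contact_force: [-6.2, 2.1, 20.8]
gripper_width: 0.123
```

```bash
python3 -c "
from g import *
o,p,r=st(); print('turn',(R.from_matrix(RT).inv()*r).as_rotvec())"
```

```text
t17.35 p [ 0.6034 -0.0154  0.117 ] enc x0.0029 y-0.1935 z0.1170 F [-6.2  2.1 20.8] T [0.62 1.5  0.13] w0.12 q [-0.51  0.55  0.59  1.87 -0.42  0.83  0.63]
turn [-0.01695906 -0.00567232  1.43914646]
```

>>> play_rows(motion=[[[0.0015, -0.0005, 0.0055], [0, 0, 0.003]], [[0.0015, -0.0005, 0.0055], [0, 0, 0.006]], [[0.0015, -0.0005, 0.0055], [0, 0, 0.008]], [[0.0015, -0.0005, 0.0055], [0, 0, 0.008]]])

```text
t: 17.75
eef_pos: [0.6035, -0.0154, 0.117]
tool_rot: [0.002, 0.6, 0.8, 0.009]
contact_force: [-5.7, 2.0, 21.7]
gripper_width: 0.12
```

```bash
python3 -c "
from g import *
o,p,r=st(); print('turn',(R.from_matrix(RT).inv()*r).as_rotvec())"
```

```text
t17.75 p [ 0.6035 -0.0154  0.117 ] enc x0.0030 y-0.1935 z0.1170 F [-5.7  2.  21.7] T [0.58 1.64 0.05] w0.12 q [-0.52  0.55  0.61  1.87 -0.43  0.84  0.59]
turn [-0.01878938 -0.00555845  1.49052237]
```

The tool reads 1.49 rad, at the stop. I'll ease the load, open the fingers and lift.

>>> play_rows(motion=[[[0, 0, 0.003], [0, 0, 0]], [[0, 0, 0.0], [0, 0, 0]], [[0, 0, 0], [0, 0, 0]]])

```text
t: 18.05
eef_pos: [0.6034, -0.0153, 0.1178]
tool_rot: [0.001, 0.6, 0.8, 0.009]
contact_force: [-3.9, 3.2, 10.5]
gripper_width: 0.122
```

>>> play_rows(motion=[[[0, 0, 0], [0, 0, 0]], [[0, 0, 0], [0, 0, 0]], [[0, 0, 0], [0, 0, 0]], [[0, 0, 0], [0, 0, 0]], [[0, 0, 0], [0, 0, 0]], [[0, 0, 0], [0, 0, 0]]], fingers=45)

```text
t: 18.65
eef_pos: [0.6034, -0.0154, 0.1177]
tool_rot: [0.001, 0.6, 0.8, 0.009]
contact_force: [-0.3, -0.7, -0.2]
gripper_width: 0.531
```

>>> play_rows(motion=[[[0, 0, -0.02], [0, 0, 0]], [[0, 0, -0.06], [0, 0, 0]], [[0, 0, -0.12], [0, 0, 0]], [[0, 0, -0.2], [0, 0, 0]], [[0, 0, -0.28], [0, 0, 0]], [[0, 0, -0.3], [0, 0, 0]], [[0, 0, -0.3], [0, 0, 0]]])

```text
t: 19.35
eef_pos: [0.6029, -0.0171, 0.2401]
tool_rot: [0.003, 0.6, 0.8, 0.01]
contact_force: [-0.0, -0.3, 0.1]
gripper_width: 0.526
```

```bash
python3 -c "
from g import *
st()"; python3 look.py wrist 8; python3 look.py side 8; python3 wing.py 8 side wrist
```

```text
t19.35 p [ 0.6029 -0.0171  0.2401] enc x0.0021 y-0.1951 z0.2401 F [-0.  -0.3  0.1] T [-0.06  0.   -0.02] w0.53 q [-0.6   0.4   0.7   1.77 -0.31  1.06  0.5 ]
side plane slopes [ 0.00138416 -0.00432957] z at hinge 0.10445952091715453 z at lock 0.10530378675601801 1756 ext x [-0.11954814  0.11970258] y [-0.23452831 -0.02048706]
0.003 42 mean [-0.00677979 -0.1962434   0.11041312] min [-0.02129405 -0.22070159  0.10852704] max [ 0.02029763 -0.17012904  0.11329443] ((-4.011564254760742, -197.8380126953125), (30.017784118652344, 46.77558135986328), 28.326940536499023)
0.024 37 mean [-0.00061069 -0.19379374  0.13465248] min [-0.00582404 -0.21448645  0.13016109] max [ 0.00587506 -0.17170452  0.13853236] ((0.48359155654907227, -193.06056213378906), (11.705158233642578, 42.60577392578125), 2.15926194190979)
red 0 
wrist plane slopes [ 0.00020329 -0.00176867] z at hinge 0.10529240199735418 z at lock 0.1056372918720946 52084 ext x [-0.11956918  0.11955534] y [-0.23460321 -0.03994922]
0.003 1141 mean [ 0.00305156 -0.19498549  0.11054285] min [-0.01821623 -0.21653749  0.108651  ] max [ 0.02458244 -0.17416426  0.11330238] ((3.1317825317382812, -195.12181091308594), (42.778968811035156, 41.97199630737305), 4.70930814743042)
0.024 649 mean [ 0.00305715 -0.19416345  0.13610705] min [-0.00325715 -0.21691998  0.13032345] max [ 0.00992695 -0.17359115  0.13944144] ((3.1352531909942627, -195.11033630371094), (10.260730743408203, 43.05665969848633), 4.7408857345581055)
red 0
```

View pics/wrist8.png

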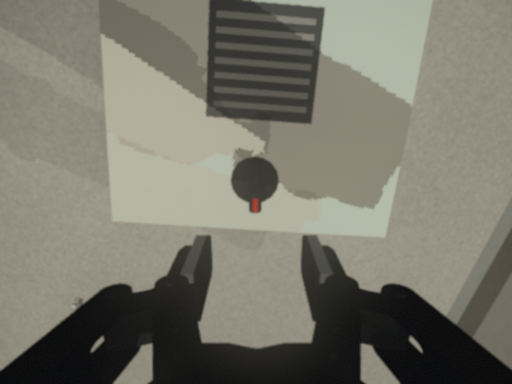

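View pics/side8.png

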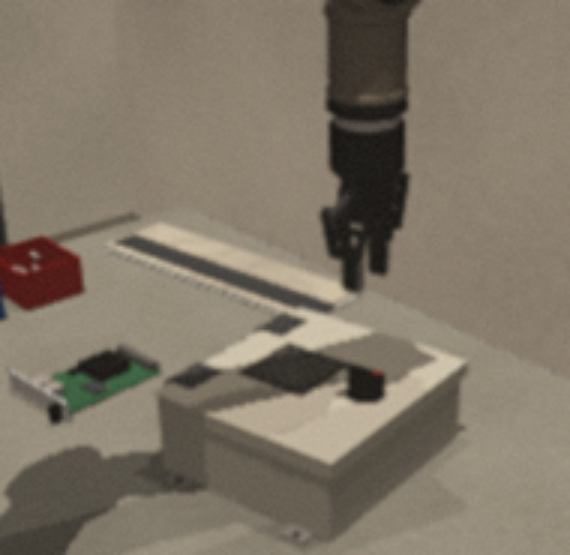

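The wing now lies across (red end at (255,205)), measured about 1.49 rad by fit. The cover stays at about 0.003 rad with the robot clear. Handing in.

```bash
python3 -c "
from station import bot
print(bot.hand_in()); print(bot.get_obs()['t'])"
```

```text
the job is handed in; nothing more can be done
None
the job is handed in; nothing more can be done
```

The cover is shut and locked, and the job is handed in at about 19.4 s of robot time; the hand-in gave no verdict.

- **Closing:** I lowered the cover along its arc with the shut fingertips. The upward force on the tool read about 2–3 N, rising to 4.5 N on the seal, and nothing slammed.
- **Pressing:** Holding the wing, I pressed down until the force rose sharply, 5.7 N over 0.2 mm. I took that as the steel stops and held 19–22 N there.
- **Locking:** With the cover held down, I turned the wing clockwise from about 0.23 rad to about 1.49 rad. There was no rise in torque where the tongue could have caught, nor at the end. So I stopped by angle and did not feel the 1.5 rad stop.

**Last checks:** After release the wing measured about 1.49 rad. The cover stayed at 0.002 to 0.004 rad (wrist and side cameras), against about 0.02 rad resting free on the seal. The tool was clear and read about 0 N.

**Disagreements and gaps:**
- The wrist and side cameras differed by 2–3 mm on the wing's position.
- A sideways force of about 4–7 N was present while pressing and turning.
- I did not measure the positions of the screwdriver, tester and module again at the end; the arm never went near them.

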